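# Set a marking fixture's clamp and check it with a feeler blade

### The job

Turn the knob of the clamping fixture clockwise until it clicks past its detent and stays there, which closes the two plates. Then take the feeler gauge from its stand and slide its blade gently straight down between the two plates, past their flared mouth, until it drags snugly, with its tip about half-way down the plates. Finish while still holding the gauge steady at that depth, and leave the loose tools on the table where they lie.

Things in the scene. Friction and masses are not known exactly. Their poses are not given: they have to be found in the camera images.
- fixture: Clamping fixture screwed to the table: aluminium base plate 90 x 200 x 10 mm with two side rails; on it a head with two upright steel plates at one end and a knob on a dark steel block (top 52 mm up) at the other. Origin on the table below the middle of the slot between the plates; x runs along the slot, y across it towards the knob (base from y = -45 to +155 mm), z up.
- slot_mouth (a point): Fixed point of the fixture: middle of the closed slot at the height of the plates' tops, 74 mm above the table; axes as fixture. Plates: 60 mm tall, 50 mm long. Knob clicked: the slot narrows from 8.4 mm at the top to 0.4 mm at 10 mm depth, then runs straight; the 3 mm blade pushes the sprung plates apart and drags, some 4 to 8 N. Before the click it is 7 mm wider: no drag.
- outer_plate: Steel plate on the slot's side away from the knob, 50 x 10 x 60 mm, origin at the foot of its slot face, 14 mm above the table. It is sprung towards the slot (1000 N/m, preload 3 N, gives way up to 5 mm). The head with both plates and the knob floats up to 5 mm either way along fixture y (centring spring 150 N/m), so the slot follows the blade.
- inner_plate: Steel plate on the slot's side towards the knob, 50 x 10 x 60 mm, origin at the foot of its slot face, 14 mm above the table. It is sprung like the other (1000 N/m, preload 3 N, gives way up to 5 mm), on a carriage that the knob moves 7 mm towards the slot, in step with its angle.
- knob (a joint): Angle of the knob, rad: 0 at the start, growing clockwise seen from above, stop at 1.2. A spring detent pushes it back to 0 below 0.6 and on to 1.2 beyond 0.6 (peak about 0.1 N m); clicked over, it stays at 1.2 when let go, with the plates closed.
- knob_grip (a point): Point to grip the knob, on its vertical axis, 115 mm from the slot along fixture y, 89 mm above the table. The black knob is an upright bar 42 mm long, 14 mm thick, 32 mm tall (top 7 mm above this point, foot 25 mm below) on a 44 mm disc. Axes turn with the knob: x along the bar, y across it, z up; at knob angle 0 they are the fixture's.
- gauge: Feeler gauge, 86 mm tall, about 90 g: steel blade 20 mm wide (x), 3 mm thick (y), 50 mm long, round-ended, under a black handle 32 (x) x 14 (y) x 36 mm tall with brass rivets. Origin at the blade's lower end, z up. It hangs upright in its stand's slot, the handle's foot on the stand's top. Front and back are alike: either way round will do.
- gauge_tip (a point): Lower end of the gauge's blade; axes as gauge.
- gauge_grip (a point): Point in the middle of the gauge's handle, 70 mm above the tip (the handle reaches from 50 to 86 mm above the tip); axes as gauge.
- stand: Grey block 64 x 56 x 55 mm fixed to the table, with an upright slot 24 x 7 mm in which the gauge's blade hangs. Origin at the centre of its underside, x along the slot. A lower grey block of the same footprint, with steel pins, is no part of the job; the two may stand in either place.
- screwdriver: Loose screwdriver lying on the table, 170 mm, orange handle; to be left alone. Origin under its middle.
- hex_key: Loose hex key lying on the table, 90 mm long arm, 25 mm short arm, 6 mm thick; to be left alone. Origin under the middle of the long arm.
- cutter: Loose knife with orange handle lying on the table, 130 x 22 x 16 mm; to be left alone. Origin under its middle.
Mind the look-alikes: they are no part of the job. There is more than one size of the gauge; the one meant has the size given above.

How it is judged:
On the way, in this order (a step that is already met when the one before it is completed fails the run):
1. the knob has clicked past its detent to the far position (value of joint knob above 1 rad), for 0.2 s.
2. the gauge is lifted clear of its stand in the gripper (z of gauge_tip in the frame of stand above 0.058 m and contact force between the fingers and gauge above 1 N), for 0.2 s.
3. the blade is snug between the closed plates at about half depth (z of gauge_tip in the frame of slot_mouth between -0.042 and -0.018 m and x of gauge_tip in the frame of slot_mouth between -0.016 and 0.016 m and contact force between gauge and inner_plate above 1 N and contact force between gauge and outer_plate above 1 N and contact force between the fingers and gauge above 3 N and value of joint knob above 1 rad), for 0.2 s.
At the end, for the whole second after the job is handed in: Knob past 1.0 rad; gauge still gripped (over 3 N), at rest, upright within 0.15 rad; blade tip 18 to 42 mm below the plates' tops and within 16 mm of the slot's middle; each plate presses on the blade with over 1 N (all of step 3 and angle between gauge's own z axis and vertical below 0.15 rad and linear speed of gauge below 0.02 m/s and contact force between gauge and stand below 0.1 N); the arm keeps its last pose, push and grip.
It fails at once if the blade is forced against the plates with over 40 N (contact force between gauge and outer_plate above 40 N or contact force between gauge and inner_plate above 40 N).
It fails at once if a tool lying on the table is pushed by more than 30 mm (distance of any of screwdriver, hex_key, cutter from where it was at the start of the episode above 0.03 m).
It also fails if it takes over 51 s, if anything falls off the work surface, if the arm or the gripper's body presses on something with over 40 N, if the wrist force passes 120 N, or if a joint passes its speed limit or range.

### The arm

A 7-joint arm with a two-finger parallel gripper is mounted at the origin on the work surface. World frame = base frame: x ahead of the robot, y to its left, z up, the work surface at z = 0. Lengths are in m, angles in rad, forces in N, time in s.
With the tool pointing down it reaches from about 0.4 to 0.85 m from the base axis. Payload 4.5 kg.
Tool frame: the origin (TCP) lies at the very end of the fingers, on their centre line; the grasp point (between the pads) lies 19 mm behind it; z points along the fingers, y is the line along which they close (so a half turn about z gives the same grasp; the last joint's range is limited). The gripper opens to 88 mm and grips with 3 to 60 N. Pads are 18 mm wide; open, the fingers measure 123 mm over their backs; the gripper's body (75 mm by 187 mm) begins 45 mm behind the grasp point.
Start: joints at [1.161, 0.689, -0.195, 1.565, 0.157, 0.902, -0.215], TCP at [0.268, -0.564, 0.239] pointing down, gripper open.
Joint ranges: [-3.01, 3.01], [-0.46, 2.08], [-1.47, 1.51], [0.13, 2.56], [-1, 4.14], [0.04, 2.09], [-2.66, 2.66]. Speed limits (rad/s): [2.57, 2.57, 3.14, 3.14, 3.14, 3.14, 3.14].

### API

Orientations are given as a unit quaternion [x, y, z, w].
In Python, from plant import r, eyes, nets gives the robot as it stands.
- The arm moves only by the shell command python3 -m pendant 'ROWS' [FORCE]. ROWS is JSON, a list of rows, each an object of numbers: "claw": the opening, from 0 (shut) to 1 (fully open); "dx", "dy", "dz": the shift along the world's x, y, z in mm; "twist": the turn about the world's z in rad. In form: [{"claw": .., "dx": .., "dy": .., "dz": .., "twist": ..}, ...]. A call has 1 to 8 rows; each row is the pose to reach, as a shift and turn from the pose commanded when the call began; what a row does not reach only later rows make up. A row lasts 1/10 s, in which the tool goes at most 50 mm and 8.59 degrees, less where a joint would pass 70% of its speed; a pose out of reach is approached as far as the arm can. A call with a gripper value outside its range is refused whole. The fingers move at their own pace and stop on an object; FORCE is the grip in N (left out, the last holds). Time passes only in rows, so rows that repeat a pose let the fingers close. It gives the time, the measured TCP pose, the force, the opening and the grip force at its end, in the units of the state.
- r.get_state(): the state, without advancing time (a new reading comes with each control period).
- eyes.snapshot(name): name is "side" or "top" or "wrist"; returns (picture, depth): 420x560x3 uint8, blue, green, red; 420x560 float32, m along the optical axis (not along the pixel's ray), 0 where there is no reading.
- eyes.camera_info(name): a dict with "K" (3x3 intrinsics, pixels), "world_to_cam" (4x4, takes a point from world to camera coordinates); the wrist camera has in their place "T_tool_cam" (4x4, takes a point from camera to tool coordinates, whose origin is the TCP and whose axes are the flange's). Camera axes: x right, y down, z forward; pixel columns grow to the right and rows downward; lengths in m; the calibration is good to about 2 mm. The wrist camera is an equidistant fisheye: a pixel r from the principal point sees the ray r / f radians off the axis. A picture is of the moment at which its call begins: read the wrist's pose just before it. camera_info takes no time and is no camera call.
- r.finish_job(): hands the job in; it is judged then, once.
Trained networks look in the newest picture that a camera, given by its name, has taken for a name from the list of things; names that differ only in an ending like _2 or _b are one class to them, and where a whole thing is asked for, a point or a joint stands for the part that bears it (a point fixed in the world has none). Each returns a list of dicts, best first, with "confidence" (0 to 1); they miss things now and then, are a little off and sometimes report something else, mostly with a low value. They report only what shows in the picture. A call takes as long as a camera call. They do not tell look-alikes from the thing itself.
- nets.spot_in(camera, query): "box" ([left, top, width, height] as shares, 0 to 1, of the picture: columns of its width, rows of its height, round what is visible of it).
- nets.place_of(camera, query): "position" ([column, row] as shares, 0 to 1, of the picture: columns of its width, rows of its height: a listed point, or the origin of a listed thing).
The state is a dict: "clock": time; "q": joint angles; "qd": joint speeds; "joint_torque": joint torques, N m; "tool_pos": TCP position; "eef_rot": TCP orientation; "contact_force": force on the tool from outside, world axes, zero at the start; "moment": the same for the moment, N m; "opening": opening from 0.0 (shut) to 1.0 (fully open); "finger_force": force on a finger pad.
Only numpy, scipy, OpenCV 4.12 (cv2) and the standard library are available. Lean on these libraries where they do the work, as an engineer would, in place of code of your own. Each camera call takes 0.05 s, during which the arm holds its last target. There are 200 camera calls.

## Working session

There is one attempt and no reset: what is moved stays moved. The work goes in short steps, Python scripts to look and compute and a shell command to move; the robot and the scene stay as the last step left them, time stands still between calls to the robot, and variables do not carry over. Pictures are saved under pics/ and viewed, at most 10 in all, crops included, and the job is handed in when it is done.

```bash
mkdir -p pics; ls; cat > h.py <<'E'
import numpy as np, cv2
from plant import r, eyes, nets
from scipy.spatial.transform import Rotation as R
def snap(c,name=None):
    s=r.get_state(); p,d=eyes.snapshot(c)
    if name: cv2.imwrite('pics/'+name+'.png',p)
    return s,p,d
def world(c,u,v,d,s=None):
    i=eyes.camera_info(c);K=np.array(i['K'])
    x,y=(u-K[0,2])/K[0,0],(v-K[1,2])/K[1,1]
    if c=='wrist':
        t=np.hypot(x,y);k=np.tan(t)/t if t>1e-6 else 1
        pc=np.array([x*k*d,y*k*d,d]);T=np.array(i['T_tool_cam']);pt=T[:3,:3]@pc+T[:3,3]
        return R.from_quat(s['eef_rot']).apply(pt)+s['tool_pos']
    W=np.linalg.inv(np.array(i['world_to_cam']));return W[:3,:3]@np.array([x*d,y*d,d])+W[:3,3]
def on_plane(c,u,v,z,s=None):
    a=world(c,u,v,0.2,s);b=world(c,u,v,0.6,s);return a+(b-a)*(z-a[2])/(b[2]-a[2])
E
python3 - <<'E'
from h import *
for c in ['top','side']:
    s,p,d=snap(c,c+'0')
    for q,z in [('fixture',0),('slot_mouth',.074),('knob_grip',.089),('stand',0),('gauge_grip',.09),('gauge_tip',None),('screwdriver',0),('hex_key',0),('cutter',0)]:
        for o in nets.place_of(c,q)[:3]:
            u,v=o['position'][0]*560,o['position'][1]*420
            print(c,q,round(o['confidence'],2),int(u),int(v),on_plane(c,u,v,z).round(3) if z is not None else '')
    print(np.array(eyes.camera_info(c)['K']).round(0).tolist())
print(r.get_state())
E
```

```text
pics
top fixture 0.78 262 251 [ 0.527 -0.011  0.   ]
top slot_mouth 0.8 259 245 [ 0.53  -0.005  0.074]
top knob_grip 0.67 207 263 [0.491 0.099 0.089]
top stand 0.74 332 150 [ 0.76  -0.166  0.   ]
top stand 0.63 396 292 [ 0.443 -0.301 -0.   ]
top gauge_grip 0.59 356 278 [ 0.465 -0.198  0.09 ]
top gauge_grip 0.59 260 251 [ 0.516 -0.008  0.09 ]
top gauge_grip 0.48 407 291 [ 0.441 -0.299  0.09 ]
top gauge_tip 0.66 364 258 
top gauge_tip 0.56 352 278 
top screwdriver 0.58 119 281 [0.457 0.293 0.   ]
top hex_key 0.47 321 253 [ 0.526 -0.139 -0.   ]
top hex_key 0.23 401 289 [ 0.449 -0.311  0.   ]
top cutter 0.76 329 152 [ 0.753 -0.159 -0.   ]
[[528.0, 0.0, 268.0], [0.0, 528.0, 216.0], [0.0, 0.0, 1.0]]
side fixture 0.63 236 260 [ 0.531 -0.008  0.   ]
side slot_mouth 0.77 234 232 [ 0.53  -0.009  0.074]
side knob_grip 0.74 209 198 [0.487 0.096 0.089]
side stand 0.93 196 406 [ 0.452 -0.302  0.   ]
side stand 0.33 366 302 [ 0.756 -0.157  0.   ]
side gauge_grip 0.8 206 324 [ 0.475 -0.236  0.09 ]
side gauge_grip 0.76 190 379 [ 0.454 -0.317  0.09 ]
side gauge_grip 0.52 237 337 [ 0.517 -0.264  0.09 ]
[... 352 characters left out ...]
1,  0.68907105, -0.19456597,  1.56528683,  0.1572892 ,
        0.90249955, -0.21506722]), 'qd': array([-5.92277317e-05, -9.08599505e-04, -1.60654051e-03,  1.33264073e-03,
       -3.20974973e-04,  1.25929917e-03, -1.28130632e-03]), 'joint_torque': array([-8.68836992e-05, -5.27501178e+01, -1.26727972e+00, -1.53747636e+01,
       -5.19051973e-02, -7.32612771e-04,  5.61273396e-05]), 'tool_pos': array([ 0.26838182, -0.5644798 ,  0.23876346]), 'eef_rot': array([9.75478829e-01, 2.20093276e-01, 1.21702780e-05, 5.64390586e-05]), 'contact_force': array([ 0.34247798,  0.91406988, -0.03150338]), 'moment': array([-0.03185435,  0.02588254,  0.02421629]), 'finger_force': 0.0, 'opening': 1.0021353224353986}
```

View pics/top0.png

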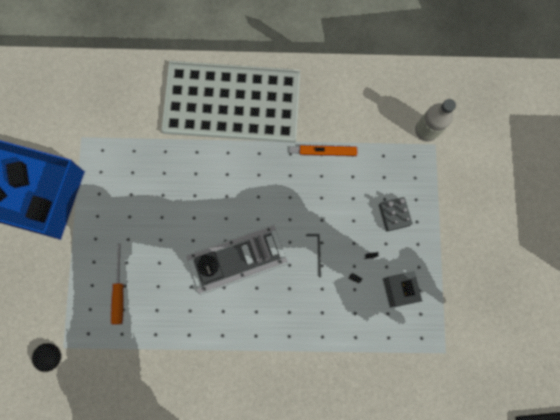

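View pics/side0.png

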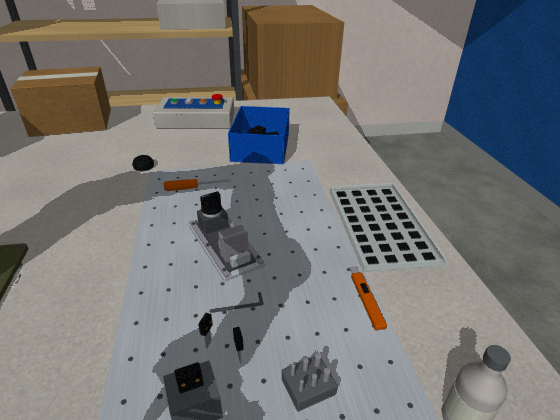

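The top view shows the fixture at (262,251) with its knob at (207,263). The tall stand with the gauge is at (405,289), and the pin block is at (395,213). Two look-alike gauges stand at (371,255) and (355,278). I'll go towards the stand first, look from close by on the way, then carry on to the knob.

```bash
python3 -m pendant '[{"dx":45,"dy":70},{"dx":170,"dy":230},{"dx":170,"dy":230},{"dx":170,"dy":230},{"dx":170,"dy":230},{"dx":170,"dy":230},{"dx":170,"dy":230},{"dx":170,"dy":230}]'
cat > look.py <<'E'
from h import *
import sys
def look(name,qs):
    s,p,d=snap('wrist',name)
    for q,z in qs:
        for o in nets.place_of('wrist',q)[:3]:
            u,v=o['position'][0]*560,o['position'][1]*420
            print(q,round(o['confidence'],2),int(u),int(v),on_plane('wrist',u,v,z,s).round(4))
    return s,p,d
E
python3 - <<'E'
from look import *
s,p,d=look('w1',[('stand',0),('gauge_grip',.075),('gauge_tip',.005)])
print(s['clock'],s['tool_pos'],eyes.camera_info('wrist'))
E
```

```text
1.0 [ 0.26838182 -0.5644798   0.23876346] {'K': array([[325.1922621 ,   0.        , 277.24679525],
       [  0.        , 325.1922621 , 208.28818566],
       [  0.        ,   0.        ,   1.        ]]), 'T_tool_cam': array([[-3.15337214e-05, -9.57454614e-01, -2.88583888e-01,
         7.40152418e-02],
       [ 9.99999740e-01,  1.77842439e-04, -6.99310619e-04,
         8.63937994e-04],
       [ 7.20880642e-04, -2.88583835e-01,  9.57454360e-01,
        -1.47482275e-01],
       [ 0.00000000e+00,  0.00000000e+00,  0.00000000e+00,
         1.00000000e+00]])}validation failed for argument at $[0]...
```

View pics/w1.png

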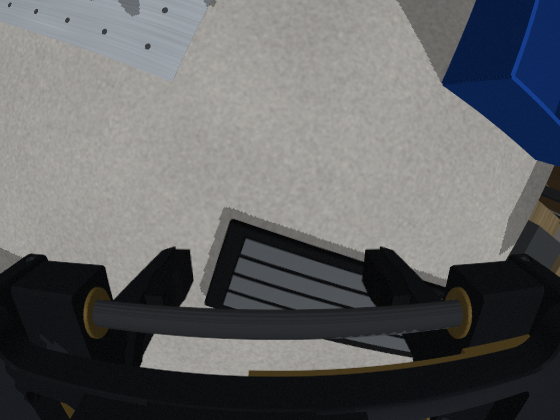

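The move was refused because each row needs all five fields, so this picture only shows bare table and a tray from the start pose. I'll send it again with every field.

```bash
python3 -m pendant '[{"claw":1,"dx":20,"dy":35,"dz":0,"twist":0},{"claw":1,"dx":120,"dy":230,"dz":0,"twist":0},{"claw":1,"dx":120,"dy":230,"dz":0,"twist":0},{"claw":1,"dx":120,"dy":230,"dz":0,"twist":0},{"claw":1,"dx":120,"dy":230,"dz":0,"twist":0},{"claw":1,"dx":120,"dy":230,"dz":0,"twist":0},{"claw":1,"dx":120,"dy":230,"dz":0,"twist":0}]'
python3 - <<'E'
from look import *
s,p,d=look('w2',[('stand',0),('gauge_grip',.075),('gauge_tip',.005)])
print(s['clock'],s['tool_pos'])
E
```

```text
clock: 1.9
tool_pos: [0.3907, -0.3309, 0.2391]
eef_rot: [0.975, 0.224, 0.001, -0.001]
contact_force: [-0.2, -0.3, -0.1]
opening: 1.002
finger_force: 0.0
stand 0.66 276 119 [ 0.4504 -0.3013  0.    ]
stand 0.65 276 125 [ 0.444  -0.3047  0.    ]
gauge_grip 0.88 249 38 [ 0.5128 -0.2433  0.075 ]
gauge_grip 0.72 276 122 [ 0.4499 -0.3024  0.075 ]
gauge_tip 0.82 207 72 [ 0.4679 -0.203   0.005 ]
gauge_tip 0.77 251 48 [ 0.5149 -0.2385  0.005 ]
1.9 [ 0.39070735 -0.33090418  0.23909226]
```

View pics/w2.png

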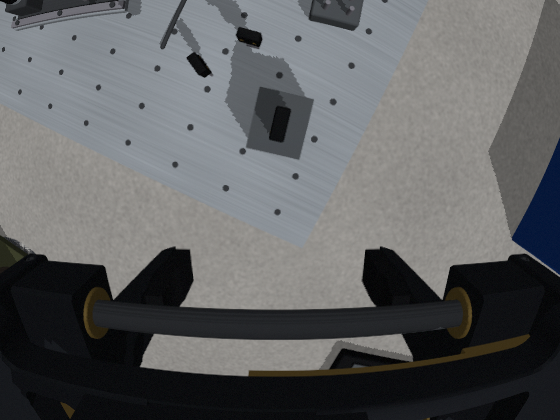

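The gauge's black handle sits in its stand at (280,123), and the two look-alikes stand free at (199,64) and (249,37). I'll take its pose from depth, then move to the knob.

```bash
cat >> look.py <<'E'
def cloud(c,s,d):
    v,u=np.mgrid[0:420,0:560];i=eyes.camera_info(c);K=np.array(i['K'])
    x,y=(u-K[0,2])/K[0,0],(v-K[1,2])/K[1,1];k=1
    if c=='wrist':
        t=np.hypot(x,y)+1e-9;k=np.tan(np.minimum(t,1.4))/t
    pc=np.stack([x*k*d,y*k*d,d],-1)
    if c=='wrist':
        T=np.array(i['T_tool_cam']);P=R.from_quat(s['eef_rot']).apply((pc@T[:3,:3].T+T[:3,3]).reshape(-1,3)).reshape(pc.shape)+s['tool_pos']
    else:
        W=np.linalg.inv(np.array(i['world_to_cam']));P=pc@W[:3,:3].T+W[:3,3]
    return P,d>0
def rect(P,ok,cx,cy,rad,z0,z1):
    m=ok&(np.hypot(P[...,0]-cx,P[...,1]-cy)<rad)&(P[...,2]>z0)&(P[...,2]<z1)
    q=P[m]; 
    if len(q)<10: print('few',len(q)); return
    (c,wh,a)=cv2.minAreaRect((q[:,:2]*1000).astype(np.float32))
    if wh[0]<wh[1]: wh=wh[::-1];a+=90
    print('n',len(q),'c',np.round(c,1),'size',np.round(wh,1),'long axis deg',round((a+90)%180-90,1),'z',np.percentile(q[:,2],[5,50,95]).round(4))
E
python3 - <<'E'
from look import *
s,p,d=snap('wrist');P,ok=cloud('wrist',s,d)
rect(P,ok,.45,-.302,.06,.083,.11)
rect(P,ok,.45,-.302,.06,.045,.065)
rect(P,ok,.513,-.24,.04,.05,.12)
rect(P,ok,.47,-.203,.04,.05,.12)
s,p,d=snap('top');P,ok=cloud('top',s,d)
rect(P,ok,.489,.098,.04,.088,.11)
rect(P,ok,.489,.098,.05,.045,.062)
rect(P,ok,.53,-.005,.06,.066,.085)
rect(P,ok,.51,.045,.14,.005,.03)
E
python3 -m pendant '[{"claw":1,"dx":10,"dy":40,"dz":0,"twist":-0.05},{"claw":1,"dx":30,"dy":380,"dz":0,"twist":-0.09},{"claw":1,"dx":30,"dy":380,"dz":0,"twist":-0.09},{"claw":1,"dx":30,"dy":380,"dz":0,"twist":-0.09},{"claw":1,"dx":30,"dy":380,"dz":0,"twist":-0.09},{"claw":1,"dx":30,"dy":380,"dz":0,"twist":-0.09},{"claw":1,"dx":30,"dy":380,"dz":0,"twist":-0.09},{"claw":1,"dx":30,"dy":380,"dz":0,"twist":-0.09}]'
python3 - <<'E'
from look import *
s,p,d=look('w3',[('slot_mouth',.074),('knob_grip',.089)])
P,ok=cloud('wrist',s,d)
print(s['clock'],s['tool_pos'],s['eef_rot'])
rect(P,ok,.489,.098,.04,.085,.11)
rect(P,ok,.53,-.005,.06,.066,.085)
E
```

```text
n 547 c [ 450.1 -305.1] size [31.9 14.5] long axis deg 12.5 z [0.0907 0.0924 0.0936]
n 2930 c [ 449.8 -305.1] size [64.8 56.7] long axis deg 12.5 z [0.0553 0.0565 0.0577]
n 313 c [ 517.6 -238.5] size [23.7 11.2] long axis deg -82.2 z [0.0527 0.0654 0.0671]
n 290 c [ 470.4 -203.8] size [24.8 11.2] long axis deg 60.2 z [0.0551 0.0656 0.0671]
n 155 c [488.1 100.3] size [42.3 14.1] long axis deg 20.3 z [0.092  0.0961 0.0998]
n 209 c [488.2 100.4] size [55.6 44.1] long axis deg 20.4 z [0.0482 0.0521 0.0555]
n 231 c [527.3  -3.9] size [50.  27.4] long axis deg 20.9 z [0.0668 0.0731 0.0769]
n 3334 c [509.5  43.9] size [277. 271.] long axis deg 49.3 z [0.0053 0.0141 0.0198]
clock: 3.0
tool_pos: [0.4188, 0.0475, 0.2389]
eef_rot: [0.984, 0.176, 0.0, -0.0]
contact_force: [1.6, 0.2, -0.2]
opening: 1.002
finger_force: 0.0
slot_mouth 0.61 367 107 [ 0.5263 -0.0067  0.074 ]
slot_mouth 0.29 107 88 [0.4612 0.2491 0.074 ]
knob_grip 0.7 250 101 [0.4908 0.0989 0.089 ]
3.0 [0.41876313 0.04745779 0.23886112] [ 9.84401015e-01  1.75938649e-01  4.69473804e-04 -1.13623778e-04]
n 748 c [488.9  98.5] size [41.5 14.2] long axis deg 19.5 z [0.0942 0.0971 0.0985]
n 1060 c [527.8  -5.4] size [50.2 28.4] long axis deg 21.3 z [0.0672 0.0737 0.0757]
```

View pics/w3.png

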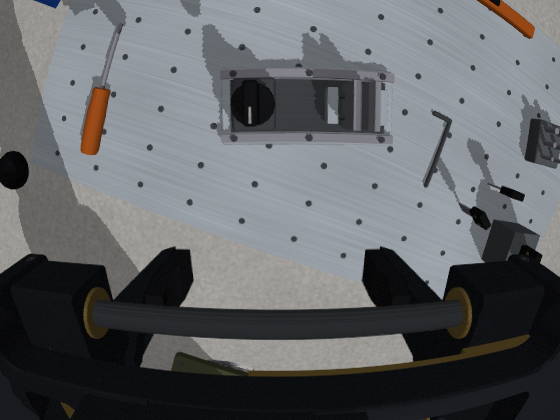

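The knob bar is at (0.4885, 0.0993) with its axis at 20°, and the tool already has that heading. I'll go above it, descend and grip.

```bash
python3 -m pendant '[{"claw":1,"dx":35,"dy":26,"dz":-20,"twist":0},{"claw":1,"dx":70,"dy":52,"dz":-50,"twist":0},{"claw":1,"dx":70,"dy":52,"dz":-90,"twist":0},{"claw":1,"dx":70,"dy":52,"dz":-130,"twist":0},{"claw":1,"dx":70,"dy":52,"dz":-155,"twist":0},{"claw":1,"dx":70,"dy":52,"dz":-167,"twist":0},{"claw":1,"dx":70,"dy":52,"dz":-167,"twist":0}]'
python3 -m pendant '[{"claw":0,"dx":0,"dy":0,"dz":0,"twist":0},{"claw":0,"dx":0,"dy":0,"dz":0,"twist":0},{"claw":0,"dx":0,"dy":0,"dz":0,"twist":0},{"claw":0,"dx":0,"dy":0,"dz":0,"twist":0},{"claw":0,"dx":0,"dy":0,"dz":0,"twist":0},{"claw":0,"dx":0,"dy":0,"dz":0,"twist":0},{"claw":0,"dx":0,"dy":0,"dz":0,"twist":0},{"claw":0,"dx":0,"dy":0,"dz":0,"twist":0}]' 25
```

```text
clock: 3.85
tool_pos: [0.4879, 0.0954, 0.0706]
eef_rot: [0.985, 0.175, -0.001, 0.001]
contact_force: [-0.1, -0.4, -0.1]
opening: 1.0
finger_force: 0.0
clock: 4.65
tool_pos: [0.4883, 0.0975, 0.0717]
eef_rot: [0.984, 0.176, -0.0, 0.0]
contact_force: [-0.8, 0.3, 0.5]
opening: 0.301
finger_force: 0.0
```

```bash
python3 -m pendant '[{"claw":0,"dx":0,"dy":0,"dz":0,"twist":0},{"claw":0,"dx":0,"dy":0,"dz":0,"twist":0},{"claw":0,"dx":0,"dy":0,"dz":0,"twist":0},{"claw":0,"dx":0,"dy":0,"dz":0,"twist":0}]'
python3 -m pendant '[{"claw":0,"dx":0,"dy":0,"dz":0,"twist":-0.12},{"claw":0,"dx":0,"dy":0,"dz":0,"twist":-0.26},{"claw":0,"dx":0,"dy":0,"dz":0,"twist":-0.4},{"claw":0,"dx":0,"dy":0,"dz":0,"twist":-0.54},{"claw":0,"dx":0,"dy":0,"dz":0,"twist":-0.68},{"claw":0,"dx":0,"dy":0,"dz":0,"twist":-0.82},{"claw":0,"dx":0,"dy":0,"dz":0,"twist":-0.96},{"claw":0,"dx":0,"dy":0,"dz":0,"twist":-1.08}]'
```

```text
clock: 5.05
tool_pos: [0.4883, 0.0976, 0.0717]
eef_rot: [0.984, 0.176, -0.0, -0.0]
contact_force: [0.1, 0.8, 0.6]
opening: 0.157
finger_force: 25.0
clock: 5.85
tool_pos: [0.4892, 0.098, 0.0717]
eef_rot: [0.934, -0.358, 0.001, -0.0]
contact_force: [1.6, 1.0, -2.2]
opening: 0.154
finger_force: 25.0
```

```bash
python3 -m pendant '[{"claw":0,"dx":0,"dy":0,"dz":0,"twist":-0.1},{"claw":0,"dx":0,"dy":0,"dz":0,"twist":-0.1},{"claw":1,"dx":0,"dy":0,"dz":0,"twist":-0.1},{"claw":1,"dx":0,"dy":0,"dz":0,"twist":-0.1},{"claw":1,"dx":0,"dy":0,"dz":0,"twist":-0.1},{"claw":1,"dx":0,"dy":0,"dz":10,"twist":-0.1},{"claw":1,"dx":0,"dy":0,"dz":50,"twist":-0.1},{"claw":1,"dx":0,"dy":0,"dz":95,"twist":-0.1}]'
python3 -m pendant '[{"claw":1,"dx":0,"dy":0,"dz":40,"twist":0.14},{"claw":1,"dx":-60,"dy":-30,"dz":70,"twist":0.28},{"claw":1,"dx":-60,"dy":-60,"dz":70,"twist":0.42},{"claw":1,"dx":-60,"dy":-60,"dz":70,"twist":0.56},{"claw":1,"dx":-60,"dy":-60,"dz":70,"twist":0.7},{"claw":1,"dx":-60,"dy":-60,"dz":70,"twist":0.84},{"claw":1,"dx":-60,"dy":-60,"dz":70,"twist":0.98},{"claw":1,"dx":-60,"dy":-60,"dz":70,"twist":1.05}]'
python3 -m pendant '[{"claw":1,"dx":0,"dy":0,"dz":0,"twist":0},{"claw":1,"dx":0,"dy":0,"dz":0,"twist":0}]'
python3 - <<'E'
from look import *
s,p,d=look('w4',[('slot_mouth',.074),('knob_grip',.089)])
P,ok=cloud('wrist',s,d)
print(s['clock'],s['tool_pos'],s['eef_rot'])
rect(P,ok,.489,.098,.04,.088,.11)
rect(P,ok,.53,-.005,.06,.066,.085)
rect(P,ok,.51,.045,.115,.04,.06)
rect(P,ok,.51,.045,.075,.066,.085)
a=np.radians(20.4);O=np.array([.4885,.0993])
x=np.array([np.cos(a),np.sin(a)]);y=np.array([-np.sin(a),np.cos(a)])
w=P[...,:2]-O;X=w@x;Y=w@y
m=ok&(abs(X)<.02)&(P[...,2]>.06)&(P[...,2]<.08)&(Y<-.05)
print(np.histogram(Y[m],bins=np.arange(-.145,-.08,.002)))
E
```

```text
clock: 6.65
tool_pos: [0.4871, 0.0971, 0.1675]
eef_rot: [0.916, -0.401, -0.001, 0.001]
contact_force: [0.7, -0.7, -0.5]
opening: 0.679
finger_force: 0.0
clock: 7.45
tool_pos: [0.428, 0.0371, 0.2375]
eef_rot: [0.993, 0.114, 0.0, 0.0]
contact_force: [0.2, 0.4, 0.2]
opening: 1.001
finger_force: 0.0
clock: 7.65
tool_pos: [0.4282, 0.0372, 0.2371]
eef_rot: [0.994, 0.111, 0.0, 0.0]
contact_force: [-0.8, 1.6, -0.4]
opening: 0.997
finger_force: 0.0
slot_mouth 0.7 347 102 [ 0.5271 -0.0096  0.074 ]
knob_grip 0.7 223 112 [0.491  0.1006 0.089 ]
7.65 [0.42820313 0.03721968 0.23713413] [9.93858131e-01 1.10661533e-01 1.16049168e-04 1.64062979e-04]
n 725 c [489.3  98.1] size [42.7 14.3] long axis deg -48.0 z [0.0947 0.0972 0.0986]
n 1094 c [529.7  -9.3] size [50.4 21.1] long axis deg 20.0 z [0.0671 0.0738 0.0759]
n 984 c [504.2  59.2] size [127.8  55.9] long axis deg -69.1 z [0.0444 0.0531 0.0551]
n 1884 c [508.3  47.5] size [143.1  50.3] long axis deg -69.3 z [0.0665 0.0697 0.0758]
(array([  0,   0,   0,   0,   0,   0,   0,   0,   0,  67,  80,  74, 116,
       125,  58,  41,  75,  93,  85, 134,   0,   0,   0,   0,   0,   0,
         0,   0,   0,   0,   0,   0]), array([-0.145, -0.143, -0.141, -0.139, -0.137, -0.135, -0.133, -0.131,
       -0.129, -0.127, -0.125, -0.123, -0.121, -0.119, -0.117, -0.115,
       -0.113, -0.111, -0.109, -0.107, -0.105, -0.103, -0.101, -0.099,
       -0.097, -0.095, -0.093, -0.091, -0.089, -0.087, -0.085, -0.083,
       -0.081]))
```

View pics/w4.png

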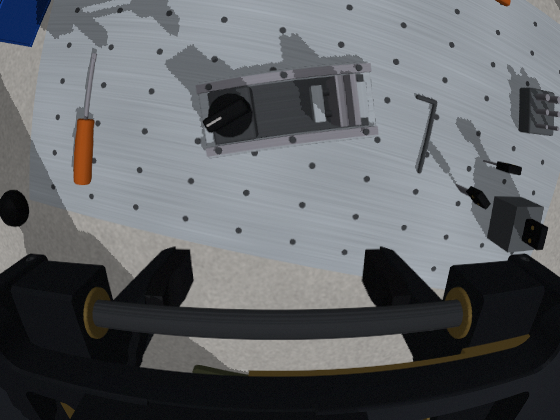

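The knob bar is now at (228,116) with its axis at -48°, so it turned the full 1.2 rad and stays there. The plates are closed at (347,100), footprint 50 x 21 mm. On to the gauge.

```bash
python3 -m pendant '[{"claw":1,"dx":2,"dy":-35,"dz":0,"twist":0},{"claw":1,"dx":5,"dy":-85,"dz":0,"twist":0},{"claw":1,"dx":8,"dy":-135,"dz":0,"twist":0},{"claw":1,"dx":11,"dy":-185,"dz":0,"twist":0},{"claw":1,"dx":14,"dy":-235,"dz":0,"twist":0},{"claw":1,"dx":17,"dy":-285,"dz":0,"twist":0},{"claw":1,"dx":-20,"dy":-325,"dz":0,"twist":0},{"claw":1,"dx":-20,"dy":-335,"dz":0,"twist":0}]'
python3 -m pendant '[{"claw":1,"dx":0,"dy":0,"dz":0,"twist":0},{"claw":1,"dx":0,"dy":0,"dz":0,"twist":0}]'
python3 - <<'E'
from look import *
s,p,d=snap('wrist');P,ok=cloud('wrist',s,d)
print(s['tool_pos'],s['eef_rot'])
rect(P,ok,.45,-.302,.06,.083,.11)
rect(P,ok,.45,-.302,.06,.045,.065)
E
```

```text
clock: 8.6
tool_pos: [0.4032, -0.3024, 0.2364]
eef_rot: [0.994, 0.107, -0.002, 0.001]
contact_force: [-0.4, -1.0, -0.4]
opening: 0.998
finger_force: 0.0
clock: 8.8
tool_pos: [0.4092, -0.2961, 0.2367]
eef_rot: [0.994, 0.112, 0.0, -0.0]
contact_force: [1.2, 1.0, 0.0]
opening: 1.001
finger_force: 0.0
[ 0.40919375 -0.29611679  0.23669329] [ 9.93681846e-01  1.12232215e-01  3.17470316e-04 -4.67995668e-04]
n 528 c [ 450.4 -305.2] size [31.2 13.8] long axis deg 13.6 z [0.0906 0.0923 0.0936]
n 2877 c [ 449.9 -305.3] size [64.1 55.7] long axis deg 12.6 z [0.0553 0.0565 0.0578]
```

```bash
python3 -m pendant '[{"claw":0.5,"dx":40,"dy":-7,"dz":-20,"twist":0},{"claw":0.5,"dx":42,"dy":-8,"dz":-65,"twist":0},{"claw":0.5,"dx":42,"dy":-8,"dz":-110,"twist":0},{"claw":0.5,"dx":42,"dy":-8,"dz":-145,"twist":0},{"claw":0.5,"dx":42,"dy":-8,"dz":-165,"twist":0},{"claw":0.5,"dx":42,"dy":-8,"dz":-176,"twist":0},{"claw":0.5,"dx":42,"dy":-8,"dz":-176,"twist":0},{"claw":0.5,"dx":42,"dy":-8,"dz":-176,"twist":0}]'
python3 -m pendant '[{"claw":0,"dx":0,"dy":0,"dz":0,"twist":0},{"claw":0,"dx":0,"dy":0,"dz":0,"twist":0},{"claw":0,"dx":0,"dy":0,"dz":0,"twist":0},{"claw":0,"dx":0,"dy":0,"dz":0,"twist":0},{"claw":0,"dx":0,"dy":0,"dz":0,"twist":0},{"claw":0,"dx":0,"dy":0,"dz":0,"twist":0}]' 25
```

```text
clock: 9.65
tool_pos: [0.4515, -0.3049, 0.0615]
eef_rot: [0.994, 0.112, 0.001, 0.0]
contact_force: [-0.0, -0.3, 0.7]
opening: 0.497
finger_force: 0.0
clock: 10.25
tool_pos: [0.4506, -0.3056, 0.0612]
eef_rot: [0.994, 0.112, 0.0, 0.0]
contact_force: [-0.6, 1.5, 5.0]
opening: 0.16
finger_force: 25.0
```

Gripped. I'll lift it, then carry it to above the slot, turning 0.13 rad to the slot's heading.

```bash
python3 -m pendant '[{"claw":0,"dx":0,"dy":0,"dz":10,"twist":0},{"claw":0,"dx":0,"dy":0,"dz":35,"twist":0},{"claw":0,"dx":0,"dy":0,"dz":70,"twist":0},{"claw":0,"dx":0,"dy":0,"dz":100,"twist":0},{"claw":0,"dx":0,"dy":0,"dz":120,"twist":0},{"claw":0,"dx":0,"dy":0,"dz":120,"twist":0},{"claw":0,"dx":0,"dy":0,"dz":120,"twist":0}]'
python3 -m pendant '[{"claw":0,"dx":6,"dy":20,"dz":0,"twist":0.02},{"claw":0,"dx":16,"dy":60,"dz":0,"twist":0.04},{"claw":0,"dx":28,"dy":105,"dz":0,"twist":0.06},{"claw":0,"dx":40,"dy":150,"dz":0,"twist":0.08},{"claw":0,"dx":52,"dy":195,"dz":0,"twist":0.1},{"claw":0,"dx":63,"dy":235,"dz":0,"twist":0.12},{"claw":0,"dx":72,"dy":270,"dz":0,"twist":0.13},{"claw":0,"dx":78,"dy":295,"dz":0,"twist":0.13}]'
python3 -m pendant '[{"claw":0,"dx":0,"dy":0,"dz":0,"twist":0},{"claw":0,"dx":0,"dy":0,"dz":0,"twist":0},{"claw":0,"dx":0,"dy":0,"dz":0,"twist":0}]'
python3 - <<'E'
from look import *
s,p,d=snap('side')
P,ok=cloud('side',s,d)
for c in ['side']:
    for q in ['gauge_tip','slot_mouth']:
        print(q,[(round(o['confidence'],2),np.round(np.array(o['position'])*[560,420]).tolist()) for o in nets.place_of(c,q)[:3]])
i=eyes.camera_info('side');W=np.array(i['world_to_cam']);K=np.array(i['K'])
def pj(w):
    c=W@np.append(w,1);c=K@c[:3];return (c[:2]/c[2]).round(1)
t=s['tool_pos'];print(t,'expected tip px',pj([t[0],t[1],t[2]-.056]),'slot px',pj([.529,-.010,.074]))
rect(P,ok,.529,-.01,.03,.13,.17);rect(P,ok,.529,-.01,.04,.1,.155)
u,v=map(int,pj([.529,-.01,.1]))
cv2.imwrite('pics/s5.png',cv2.resize(p[v-75:v+75,u-100:u+100],(800,600),interpolation=cv2.INTER_CUBIC));print(u,v)
E
```

```text
clock: 10.95
tool_pos: [0.4502, -0.3054, 0.1807]
eef_rot: [0.994, 0.112, 0.0, 0.0]
contact_force: [0.1, -0.1, 0.2]
opening: 0.155
finger_force: 25.0
clock: 11.75
tool_pos: [0.5278, -0.0071, 0.1791]
eef_rot: [0.984, 0.178, -0.001, -0.001]
contact_force: [0.6, 0.2, -0.8]
opening: 0.153
finger_force: 25.0
clock: 12.05
tool_pos: [0.5274, -0.0124, 0.18]
eef_rot: [0.985, 0.175, -0.001, 0.001]
contact_force: [0.5, 0.1, -0.5]
opening: 0.156
finger_force: 25.0
gauge_tip [(0.93, [230.0, 212.0]), (0.62, [236.0, 359.0]), (0.57, [207.0, 344.0])]
slot_mouth [(0.81, [234.0, 233.0])]
[ 0.52740903 -0.01242964  0.17997799] expected tip px [231.2 212.4] slot px [233.4 232.7]
n 199 c [526.8 -14. ] size [20.7  5.4] long axis deg 17.5 z [0.1321 0.1499 0.1675]
n 144 c [526.9 -14. ] size [20.6  5.1] long axis deg 18.7 z [0.1266 0.1401 0.1534]
232 221
```

View pics/s5.png

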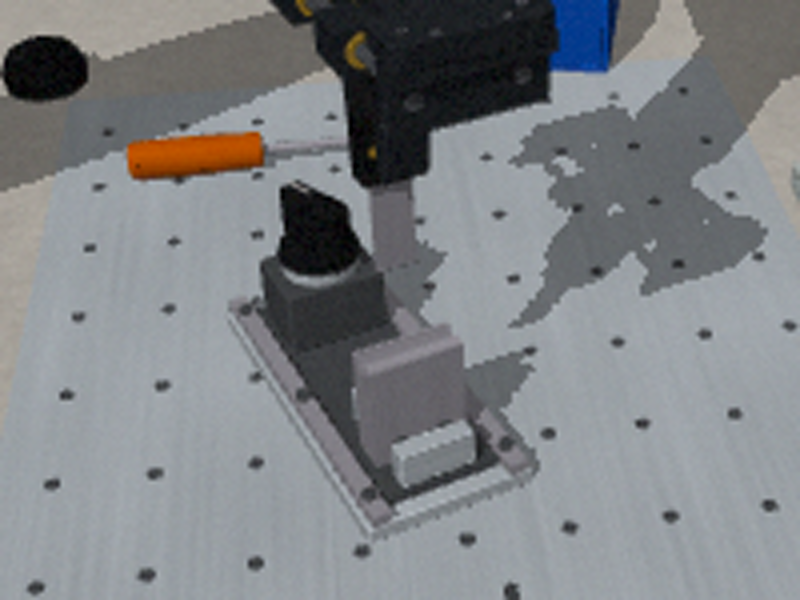

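The side view shows the blade hanging straight at (392,225) in the crop, above the plates' mouth at (410,345), and the tip pixel agrees with prediction. I'll correct by 2 mm and descend into the flare.

```bash
python3 -m pendant '[{"claw":0,"dx":2,"dy":2,"dz":-10,"twist":0},{"claw":0,"dx":2,"dy":2,"dz":-25,"twist":0},{"claw":0,"dx":2,"dy":2,"dz":-38,"twist":0},{"claw":0,"dx":2,"dy":2,"dz":-44,"twist":0},{"claw":0,"dx":2,"dy":2,"dz":-46,"twist":0},{"claw":0,"dx":2,"dy":2,"dz":-46,"twist":0}]'
python3 -m pendant '[{"claw":0,"dx":0,"dy":0,"dz":-2,"twist":0},{"claw":0,"dx":0,"dy":0,"dz":-4,"twist":0},{"claw":0,"dx":0,"dy":0,"dz":-6,"twist":0},{"claw":0,"dx":0,"dy":0,"dz":-8,"twist":0},{"claw":0,"dx":0,"dy":0,"dz":-10,"twist":0},{"claw":0,"dx":0,"dy":0,"dz":-10,"twist":0}]'
```

```text
clock: 12.8
tool_pos: [0.5304, -0.0086, 0.1346]
eef_rot: [0.984, 0.176, -0.0, 0.0]
contact_force: [0.0, 0.2, 0.6]
opening: 0.152
finger_force: 25.0
clock: 13.4
tool_pos: [0.5302, -0.0085, 0.1245]
eef_rot: [0.984, 0.176, -0.0, 0.0]
contact_force: [0.4, 0.2, -1.1]
opening: 0.153
finger_force: 25.0
```

```bash
python3 -m pendant '[{"claw":0,"dx":0,"dy":0,"dz":-1.5,"twist":0},{"claw":0,"dx":0,"dy":0,"dz":-3,"twist":0},{"claw":0,"dx":0,"dy":0,"dz":-4.5,"twist":0},{"claw":0,"dx":0,"dy":0,"dz":-6,"twist":0},{"claw":0,"dx":0,"dy":0,"dz":-7.5,"twist":0},{"claw":0,"dx":0,"dy":0,"dz":-9,"twist":0},{"claw":0,"dx":0,"dy":0,"dz":-9,"twist":0}]'
```

```text
clock: 14.1
tool_pos: [0.5311, -0.0084, 0.116]
eef_rot: [0.984, 0.176, 0.001, 0.0]
contact_force: [0.3, -0.1, 3.5]
opening: 0.151
finger_force: 25.0
```

It drags, as it should. Next is 16 mm more, to about 30 mm depth.

```bash
python3 -m pendant '[{"claw":0,"dx":0,"dy":0,"dz":-2,"twist":0},{"claw":0,"dx":0,"dy":0,"dz":-4,"twist":0},{"claw":0,"dx":0,"dy":0,"dz":-6,"twist":0},{"claw":0,"dx":0,"dy":0,"dz":-8,"twist":0},{"claw":0,"dx":0,"dy":0,"dz":-10,"twist":0},{"claw":0,"dx":0,"dy":0,"dz":-12,"twist":0},{"claw":0,"dx":0,"dy":0,"dz":-14,"twist":0},{"claw":0,"dx":0,"dy":0,"dz":-16,"twist":0}]'
python3 -m pendant '[{"claw":0,"dx":0,"dy":0,"dz":0,"twist":0},{"claw":0,"dx":0,"dy":0,"dz":0,"twist":0},{"claw":0,"dx":0,"dy":0,"dz":0,"twist":0},{"claw":0,"dx":0,"dy":0,"dz":0,"twist":0},{"claw":0,"dx":0,"dy":0,"dz":0,"twist":0}]'
python3 - <<'E'
from look import *
s,p,d=snap('side')
P,ok=cloud('side',s,d)
print(s['tool_pos'],s['contact_force'],s['finger_force'])
rect(P,ok,.489,.099,.04,.088,.099)
cv2.imwrite('pics/s6.png',cv2.resize(p[146:296,132:332],(800,600),interpolation=cv2.INTER_CUBIC))
E
```

```text
clock: 14.9
tool_pos: [0.5303, -0.0085, 0.0996]
eef_rot: [0.984, 0.176, -0.0, 0.0]
contact_force: [0.2, 0.6, 3.6]
opening: 0.156
finger_force: 25.0
clock: 15.4
tool_pos: [0.5302, -0.0084, 0.0994]
eef_rot: [0.984, 0.176, -0.0, -0.0]
contact_force: [0.9, 0.5, -4.9]
opening: 0.157
finger_force: 25.0
[ 0.53019033 -0.00836158  0.09940627] [ 0.93386193  0.4943857  -4.87138849] 24.999398910440505
n 101 c [488.2  96.6] size [41.8 12.8] long axis deg -49.1 z [0.0886 0.0953 0.0976]
```

View pics/s6.png

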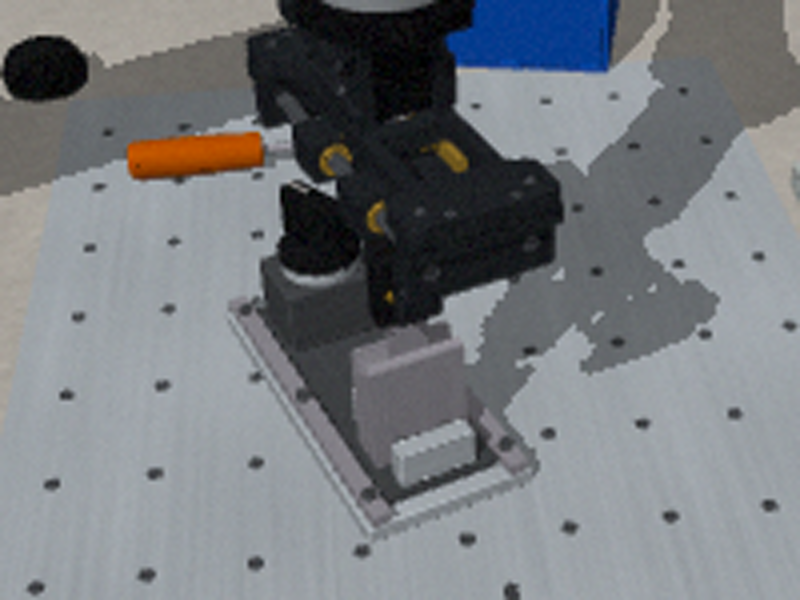

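The blade is behind the outer plate's top edge at (415,340), with the tip about 30 mm down. The knob is still at its clicked angle and the grip holds 25 N, so I'm handing in.

```bash
python3 -c "
from plant import r
print(r.finish_job())"
```

```text
the job is handed in; nothing more can be done
None
```

I handed the job in with the knob clicked over to about 1.2 rad and the gauge gripped at 25 N, its blade dragging between the closed plates with the tip about 30 mm down; the hand-in returned no verdict.

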